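Third hand at the saw cradle: hold a glass tube against the length stop

ROBOT

A 6-joint arm with a two-finger parallel gripper is mounted at the origin on the work surface. World frame = base frame: x ahead of the robot, y to its left, z up, the work surface at z = 0. Lengths are in m, angles in rad, forces in N, time in s.
With the tool pointing down it reaches from about 0.325 to 0.9 m from the base axis. Payload 6.1 kg.
Tool frame: the origin (TCP) lies on the centre line of the jaws, within the pads' length; the fingertips stand 17 mm ahead of it and the grasp point (between the pads) lies 2 mm behind it (manip.tip_reach is the z of the fingertips in the tool frame, in m); z points along the fingers, y is the direction in which the jaws open and shut (so a half turn about z gives the same grasp; the last joint's range is limited). The gripper opens to 85 mm and grips with 20 to 120 N. Pads are 22 mm wide; open, the fingers measure 114 mm over their backs; the gripper's body (76 mm by 85 mm) begins 54 mm behind the grasp point. The pads swing forward as they close: fully open they stand 13 mm farther back than shut.
Start: joints at [1, 0.22, 1.526, -0, 1.395, -0.126], TCP at [0.269, 0.564, 0.248] pointing down, gripper open.
Joint ranges: [-2.98, 2.98], [-0.91, 2.08], [0.09, 2.57], [-1.24, 4.39], [0.2, 2.65], [-2.68, 2.68]. Speed limits (rad/s): [2.57, 2.57, 3.01, 3.14, 3.14, 3.14].

INTERFACE

Orientations are given as a rotation vector (axis times angle).
In Python, from station import manip, read_camera, camera_params gives the robot as it stands.
- The arm moves only by the tool carry_out, never from a script. Its argument "moves" is one flat list of numbers, 6 for each row, row after row: the shift along the tool's x, y, z in mm, then the turn, a rotation vector about the tool's x, y, z in degrees. In form: [x, y, z, wx, wy, wz, x, y, z, wx, wy, wz, ...]. A call has 1 to 10 rows; each row is the pose to reach, as a shift and turn from the pose measured when the call began, along the tool's axes at that moment; what a row does not reach only later rows make up. A row lasts 1/8 s, in which the tool goes at most 62.5 mm and 10.7 degrees, less where a joint would pass 70% of its speed; a pose out of reach is approached as far as the arm can. A call with a gripper value outside its range is refused whole. "grip" is the finger opening in mm, from 0 to 85.4, set as the call begins (left out, the last holds). The fingers move at their own pace and stop on an object; the grip force is fixed at half the most. Time passes only in rows, so rows that repeat a pose let the fingers close. It gives the time, the measured TCP pose, the force and the opening at its end, in the units of the state.
- manip.read_state(): the state, without advancing time (a new reading comes with each control period).
- read_camera(name): name is "side" or "top" or "wrist"; returns the picture (420x560x3 uint8, blue, green, red); there is no depth.
- camera_params(name): a dict with "camera_matrix" (3x3 intrinsics, pixels), "T" (4x4, takes a point from camera to world coordinates); the wrist camera has in their place "hand_eye" (4x4, takes a point from camera to tool coordinates, whose origin is the TCP and whose axes are the flange's). Camera axes: x right, y down, z forward; pixel columns grow to the right and rows downward; lengths in m; the calibration is good to about 2 mm. A picture is of the moment at which its call begins: read the wrist's pose just before it. camera_params takes no time and is no camera call.
- manip.job_done(): hands the job in, once; it reports no verdict.
The state is a dict: "clock": time; "joint_positions": joint angles; "qvel": joint speeds; "effort": joint torques, N m; "tool_pos": TCP position; "orientation": TCP orientation; "wrist_force": force on the tool from outside, world axes, zero at the start; "moment": the same for the moment, N m; "grip_width": opening from 0.0 (shut) to 1.0 (fully open).
Only numpy, scipy, OpenCV 4.12 (cv2) and the standard library are available. Lean on these libraries where they do the work, as an engineer would, in place of code of your own. Each camera call takes 0.05 s, during which the arm holds its last target.

TASK

Take the widest of the three glass pieces from the notched wooden rack, lay it in both V-rests of the clamping cradle, and slide it up until its end sits against the cork pad of the length stop. Then be my third hand while I strap it down: keep hold of the tube and press it against the pad with a steady push of about 10 newtons for at least three seconds, and finish like that, still holding and still pressing. It is glass, so do not ram it into the stop, and leave the other things where they are.

Things in the scene. Friction and masses are not known exactly. Their poses are not given: they have to be found in the camera images.
- tube_center (a point): centre of the tube to be held: clear glass, open at both ends, 26 mm outside diameter, 260 mm long, 2.5 mm wall, about 95 g; the point's x axis runs along the tube (both ends are alike; y and z turn as it rolls). It lies level in one of the rack's three notch pairs, its axis 52 mm above the bench; beside its middle 49 mm or more are free on either side, and 40 mm under its axis.
- rack: notched wooden tubing rack, fixed to the bench; origin at the centre of its underside. Base 200 x 200 x 12 mm; two upright boards 18 mm thick at x = -85 and +85 mm, each with three 90 degree V notches at y = -70, 0 and +70 mm (notch bottom 34 mm, board top 56 mm above the bench). Each glass piece lies across both boards, along the rack's x axis.
- cradle: blue clamping cradle of the cut-off saw, fixed to the bench; origin on the bench, z up, x along the tube line towards the length stop. Base plate x = -165 to +225 mm, 110 mm wide, 14 mm high. Two steel V-rests (90 degrees, 24 mm long in x, 45 mm wide and 66 mm high at the top) at x = -75 and +95 mm; between them 146 mm are free for the fingers, down to the base plate.
- seat (a point): point on the tube line of the cradle, 62 mm above the cradle's origin, with the cradle's axes: the axis of a 26 mm tube seated in both V-rests passes through it along x. Pressed down into the rests the tube rubs there, and the pad feels less of the push. Open straps (+y side, out to 90 mm) and swing bolts (-y) at the rests stay below 64 mm above the bench.
- stop_face (a point): middle of the face of the length stop's cork pad (40 x 40 mm; steel upright behind it, up to 84 mm), on the tube line 62 mm above the bench. The stop is locked on the cradle's rail at a setting that differs each time and hardly gives under the push. Its x axis points along the tube line, away from the tube: push in +x. When the tube touches the pad, its centre is 130 mm from this point.
- stop: the same length stop as a whole, with the same axes; its origin is on the bench straight below stop_face.
- tube: the same tube as tube_center, with the same origin and axes.
- narrow_tube_center (a point): centre of a narrower glass tube, 16 mm diameter, 250 mm long, lying in another notch pair of the rack; to be left there.
- rod_center (a point): centre of a solid glass rod, 10 mm diameter, 240 mm long, lying in the third notch pair of the rack; to be left there.
- graphite: flat dark graphite slab 60 x 140 x 12 mm lying on the bench, origin at the centre of its underside; to be left there.
- stopper: tapered cork stopper, 42 mm across and 36 mm high, standing on the bench, origin at the centre of its underside; to be left there.

How it is judged:
By the outcome, as a careful person would: the job done as asked, in the order asked, and still so for the second after the job is handed in, while the arm keeps its last pose, push and grip.
It also fails if it takes over 54 s, if anything falls off the work surface, if the arm or the gripper's body presses on something with over 40 N, if the wrist force passes 120 N, or if a joint passes its speed limit or range.

## Working session

There is one attempt and no reset: what is moved stays moved. The work goes in short steps, Python scripts to look and compute and a tool call to move; the robot and the scene stay as the last step left them, time stands still between calls to the robot, and variables do not carry over. Pictures are saved under pics/ and viewed, and the job is handed in when it is done.

Besides the shell and the picture viewer there is one more tool, called as name(argument=value, ...) on one line, values as JSON. carry_out: Moves the arm, as the interface text tells. Its arguments: {"type":"object","properties":{"moves":{"type":"array"},"grip":{"type":"number"}},"required":["moves"]}

```bash
mkdir -p pics; ls; python3 - <<'E'
from station import manip, read_camera, camera_params
import cv2
print(manip.read_state())
for n in("side","top","wrist"):
    cv2.imwrite(f"pics/{n}0.png",read_camera(n)); print(n,camera_params(n))
E
```

```text
pics
{'clock': 0.0, 'joint_positions': array([ 9.99917182e-01,  2.21236183e-01,  1.52764880e+00, -2.33430591e-05,
        1.39468430e+00, -1.26093544e-01]), 'qvel': array([ 0.00057541, -0.00106506,  0.00173571, -0.00031275,  0.00043867,
       -0.00089833]), 'effort': array([-1.35892042e-03, -4.96913087e+01, -3.89389265e+01, -3.03872775e-04,
        1.11713281e-02,  3.86461227e-05]), 'tool_pos': array([0.26860261, 0.56368946, 0.24717303]), 'orientation': array([-6.92771919e-01, -3.06358581e+00,  2.92997145e-03]), 'wrist_force': array([-0.50818863, -0.47601409,  0.91428697]), 'moment': array([0.01026965, 0.02789257, 0.01611275]), 'grip_width': 1.002343471793535}
side {'camera_matrix': array([[433.98613594,   0.        , 281.10470026],
       [  0.        , 433.98613594, 204.69709149],
       [  0.        ,   0.        ,   1.        ]]), 'T': array([[ 7.61686039e-01, -3.44293236e-01,  5.48904859e-01,
         1.44101410e-02],
       [-6.47946226e-01, -4.04396048e-01,  6.45468453e-01,
        -6.38436263e-01],
       [-2.55466877e-04, -8.47305142e-01, -5.31106327e-01,
         6.3338820
[... 355 characters left out ...]
35,  0.02654052, -0.01152063,  0.01272878],
       [ 0.00978633, -0.064573  , -0.997865  ,  1.31391989],
       [ 0.        ,  0.        ,  0.        ,  1.        ]])}
wrist {'camera_matrix': array([[347.47115631,   0.        , 279.37928316],
       [  0.        , 347.47115631, 212.30053702],
       [  0.        ,   0.        ,   1.        ]]), 'hand_eye': array([[-2.16128711e-04, -9.63852539e-01, -2.66436177e-01,
         6.74391424e-02],
       [ 9.99999593e-01, -4.41630137e-04,  7.86446149e-04,
         6.53905857e-04],
       [-8.75684363e-04, -2.66435899e-01,  9.63852242e-01,
        -1.25680202e-01],
       [ 0.00000000e+00,  0.00000000e+00,  0.00000000e+00,
         1.00000000e+00]])}
```

View pics/top0.png

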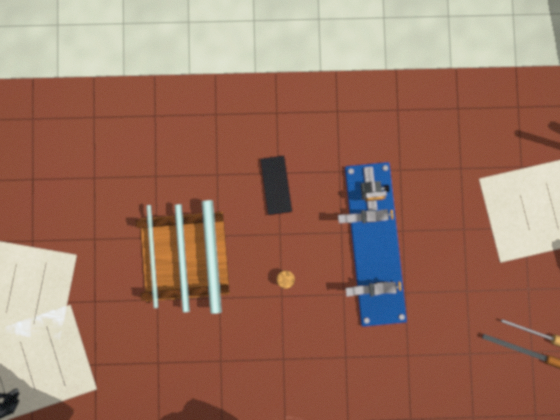

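View pics/side0.png

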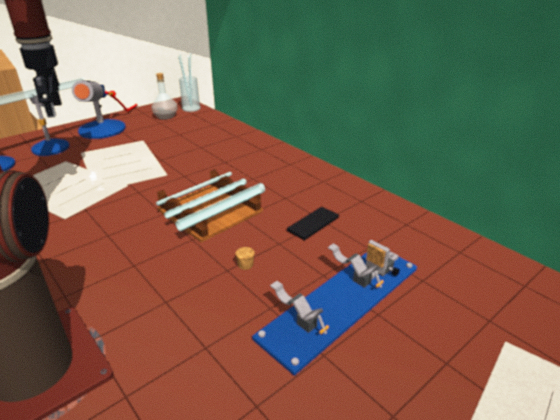

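View pics/wrist0.png

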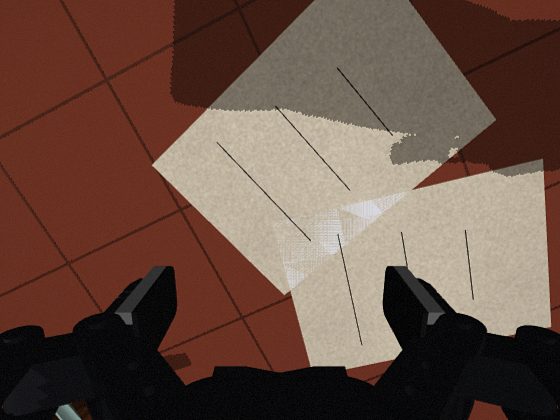

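The top view shows the three glass pieces in the rack. The widest is on the right, from about (208,201) to (216,313). The cradle is at x 345-405, with the rests near (367,216) and (375,289) and the stop near (373,190). Next I'll measure with colour masks.

```bash
cat > h.py <<'E'
import numpy as np, cv2
from scipy.spatial.transform import Rotation as R
from station import manip, read_camera, camera_params
def cam(name,s=None):
    p=camera_params(name)
    if name!="wrist": return p["camera_matrix"],p["T"]
    T=np.eye(4);T[:3,:3]=R.from_rotvec(s["orientation"]).as_matrix();T[:3,3]=s["tool_pos"]
    return p["camera_matrix"],T@p["hand_eye"]
def ray(K,T,uv,z):
    uv=np.atleast_2d(np.asarray(uv,float))
    d=np.c_[(uv-K[:2,2])/[K[0,0],K[1,1]],np.ones(len(uv))]@T[:3,:3].T
    o=T[:3,3]; return o+d*((z-o[2])/d[:,2:])
def proj(K,T,P):
    c=(np.atleast_2d(P)-T[:3,3])@T[:3,:3]; return c[:,:2]/c[:,2:]*[K[0,0],K[1,1]]+K[:2,2]
E
python3 - <<'E'
from h import *
im=cv2.imread("pics/top0.png");K,T=cam("top")
hsv=cv2.cvtColor(im,cv2.COLOR_BGR2HSV)
# glass
m=cv2.inRange(hsv,(70,15,120),(110,255,255)); m[:, :130]=0; m[:,240:]=0; m[:190]=0;m[330:]=0
n,l,st,c=cv2.connectedComponentsWithStats(m)
for i in range(1,n):
    if st[i,4]>60:
        ys,xs=np.where(l==i); r=cv2.minAreaRect(np.c_[xs,ys].astype(np.float32)); b=cv2.boxPoints(r)
        b=b[np.argsort(b[:,1])]; e=np.array([b[:2].mean(0),b[2:].mean(0)]); w=ray(K,T,e,.052)
        print(st[i],r,w.round(4).tolist(),np.linalg.norm(w[0]-w[1]))
m=cv2.inRange(hsv,(100,120,60),(125,255,255)); n,l,st,c=cv2.connectedComponentsWithStats(m)
m2=np.zeros_like(m)
for i in range(1,n):
    if st[i,4]>100: m2[l==i]=255; print(st[i])
ys,xs=np.where(m2>0); sel=(xs>330)&(xs<420)
r=cv2.minAreaRect(np.c_[xs,ys][sel].astype(np.float32));w=ray(K,T,cv2.boxPoints(r),.014);print(r,w.round(4).tolist(),w.mean(0))
z=lambda a,b,c,d,k:cv2.resize(im[b:d,a:c],None,fx=k,fy=k,interpolation=cv2.INTER_CUBIC)
cv2.imwrite("pics/topz1.png",np.hstack([z(335,155,415,330,3.4),z(135,190,240,325,3.4)[:459].copy() if 0 else cv2.resize(z(135,190,240,325,3.4),(463,595))]))
E
```

```text
[ 203  201   18  112 1054] ((211.42599487304688, 256.4668273925781), (111.44140625, 10.513585090637207), 85.54439544677734) [[0.6309, 0.1689, 0.052], [0.3722, 0.1537, 0.052]] 0.2592319092289301
[176 205  13 106 580] ((181.68283081054688, 257.5229797363281), (105.4481430053711, 6.345679759979248), 85.85537719726562) [[0.6233, 0.2375, 0.052], [0.3785, 0.2235, 0.052]] 0.24515576925667515
[148 206   4  24  63] ((149.5, 217.5), (23.0, 3.0), 90.0) [[0.6225, 0.3039, 0.052], [0.5686, 0.3045, 0.052]] 0.05390894393075286
[153 283   4  24  67] ((154.5, 294.5), (23.0, 3.0), 90.0) [[0.4429, 0.2944, 0.052], [0.39, 0.295, 0.052]] 0.05293281423301332
[ 345  163   49   50 1239]
[ 351  217   51   68 2739]
[ 359  290   47   36 1267]
((375.272705078125, 243.8665008544922), (160.15626525878906, 44.803138732910156), 84.01185607910156) [[0.7095, -0.1621, 0.014], [0.7182, -0.2712, 0.014], [0.3333, -0.2958, 0.014], [0.3253, -0.1887, 0.014]] [ 0.52158804 -0.22944124  0.014     ]
```

View pics/topz1.png

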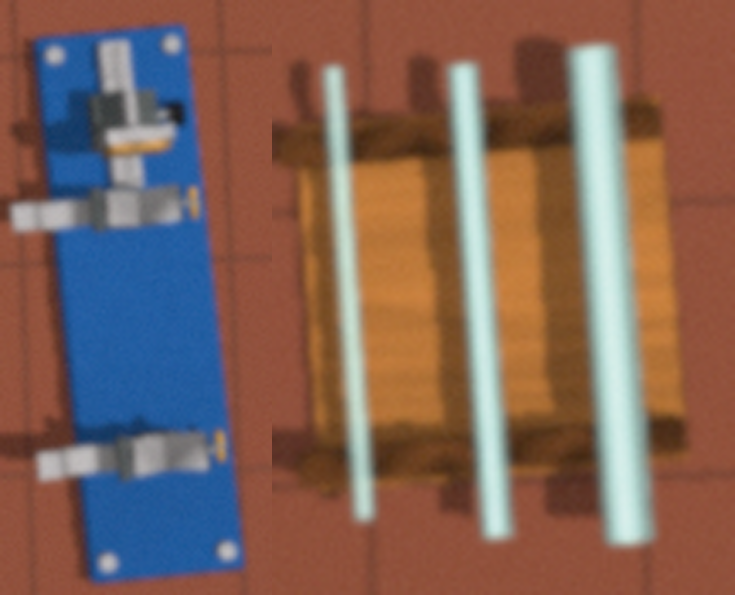

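```bash
cat >> h.py <<'E'
def goal(pos,yaw_deg,s=None):
    """tool pointing straight down, tool x at yaw; prints shift mm / turn deg in present tool axes"""
    s=s or manip.read_state()
    R0=R.from_rotvec(s["orientation"]); a=np.radians(yaw_deg)
    x=np.array([np.cos(a),np.sin(a),0]); z=np.array([0,0,-1.]); Rg=R.from_matrix(np.c_[x,np.cross(z,x),z])
    d=R0.inv().apply(np.array(pos)-s["tool_pos"])*1000; w=np.degrees((R0.inv()*Rg).as_rotvec())
    print("move",d.round(1),w.round(2)); return d,w
E
python3 - <<'E'
from h import *
goal([.52,-.229,.247],183.8)
E
```

```text
move [-568.  -607.5    1.2] [ -0.08  -0.03 -29.28]
```

carry_out(moves=[-568, -607, 1, 0, 0, -29.3, -568, -607, 1, 0, 0, -29.3, -568, -607, 1, 0, 0, -29.3, -568, -607, 1, 0, 0, -29.3, -568, -607, 1, 0, 0, -29.3, -568, -607, 1, 0, 0, -29.3, -568, -607, 1, 0, 0, -29.3, -568, -607, 1, 0, 0, -29.3, -568, -607, 1, 0, 0, -29.3, -568, -607, 1, 0, 0, -29.3], grip=60)

```text
clock: 1.4
tool_pos: [0.4575, -0.032, 0.2476]
orientation: [0.104, -3.14, 0.002]
wrist_force: [0.3, -0.1, 0.3]
grip_width: 0.704
```

```bash
python3 - <<'E'
from h import *
goal([.52,-.229,.247],183.8)
E
```

```text
move [ -49.3 -200.7    0.8] [-0.07 -0.01 -0.  ]
```

carry_out(moves=[-49, -201, 1, 0, 0, 0, -49, -201, 1, 0, 0, 0, -49, -201, 1, 0, 0, 0, -49, -201, 1, 0, 0, 0, -49, -201, 1, 0, 0, 0, -49, -201, 1, 0, 0, 0, -49, -201, 1, 0, 0, 0])

```text
clock: 2.28
tool_pos: [0.5197, -0.2278, 0.247]
orientation: [0.107, -3.14, 0.001]
wrist_force: [0.1, 0.7, 0.1]
grip_width: 0.699
```

```bash
python3 - <<'E'
from h import *
s=manip.read_state();im=read_camera("wrist");cv2.imwrite("pics/w1.png",im);np.save("w1.npy",np.r_[s["tool_pos"],s["orientation"]])
print(s["tool_pos"],s["orientation"],s["wrist_force"],s["joint_positions"],s["grip_width"])
E
```

```text
[ 0.51965283 -0.22778312  0.24701437] [ 1.06907377e-01 -3.13966564e+00  1.49346379e-03] [0.12978059 0.72343035 0.0926527 ] [-5.51610185e-01  8.41260913e-02  1.68128578e+00 -8.67990949e-04
  1.37574453e+00 -2.19031329e+00] 0.6994399100496125
```

View pics/w1.png

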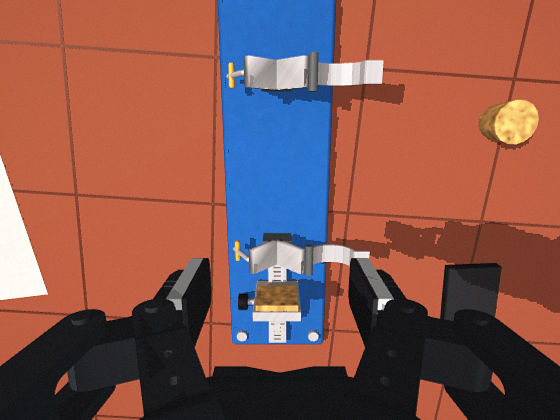

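The wrist view shows the cradle. The rear rest is at about (275,72), the front rest at (275,257), and the cork pad spans about (255-302, 283-312). I'll zoom in and measure.

```bash
python3 - <<'E'
from h import *
im=cv2.imread("pics/w1.png");v=np.load("w1.npy");K,T=cam("wrist",dict(tool_pos=v[:3],orientation=v[3:]))
hsv=cv2.cvtColor(im,cv2.COLOR_BGR2HSV)
m=cv2.inRange(hsv,(100,130,60),(125,255,255))
L=[];Rr=[]
for r in list(range(95,230,3)):
    xs=np.where(m[r])[0]; L.append((xs[0]-.5,r));Rr.append((xs[-1]+.5,r))
for n,e in(("L",L),("R",Rr)):
    w=ray(K,T,e,.014); f=np.polyfit(w[:,0],w[:,1],1); print(n,np.degrees(np.arctan(f[0])),np.polyval(f,.5),np.std(w[:,1]-np.polyval(f,w[:,0])))
cs=[np.where(m[:,c])[0].max()+.5 for c in range(238,322,4)]
print("end edge",ray(K,T,np.c_[list(range(238,322,4)),cs],.014)[::5].round(4).tolist())
print("bolts z.02",ray(K,T,[(242,337),(313,337)],.016).round(4))
crop=im[215:345,215:345];cv2.imwrite("pics/w1z.png",cv2.resize(crop,None,fx=4.5,fy=4.5,interpolation=cv2.INTER_CUBIC))
crop=im[40:110,215:345];cv2.imwrite("pics/w1y.png",cv2.resize(crop,None,fx=4.5,fy=4.5,interpolation=cv2.INTER_CUBIC))
E
```

```text
L 3.878218599634952 -0.28563371786691844 0.0002889897555964365
R 3.9477000255581802 -0.17707280556339175 0.0002974424382484888
end edge [[0.7175, -0.2634, 0.014], [0.7159, -0.2395, 0.014], [0.7142, -0.2156, 0.014], [0.7126, -0.1918, 0.014], [0.711, -0.1679, 0.014]]
bolts z.02 [[ 0.7068 -0.2588  0.016 ]
 [ 0.7011 -0.175   0.016 ]]
```

View pics/w1z.png

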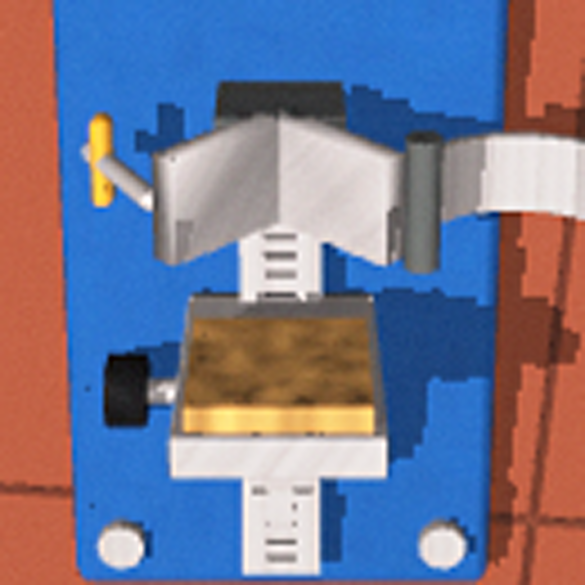

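View pics/w1y.png

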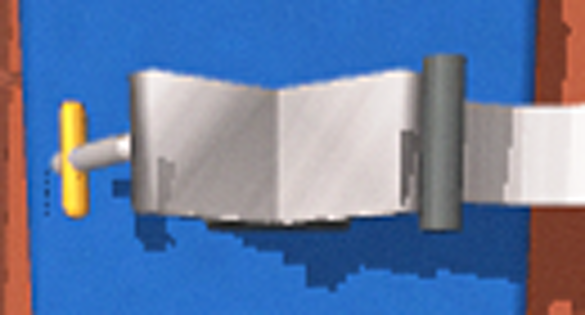

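```bash
python3 - <<'E'
from h import *
v=np.load("w1.npy");K,T=cam("wrist",dict(tool_pos=v[:3],orientation=v[3:]))
a=np.radians(3.9);u=np.array([np.cos(a),np.sin(a)]);n=np.array([-u[1],u[0]])
g=ray(K,T,[(276.7,60.4),(276.7,88.9),(277,240),(277,265.7)],.0436);print("groove",g.round(4).tolist())
pt=ray(K,T,[(256.3,305),(299,305)],.082);pb=ray(K,T,[(258,285.7),(297,285.7)],.042);print("pad",pt,pb)
Kt,Tt=cam("top");tp=ray(Kt,Tt,[(367,199.5),(386,199)],.082)
end=np.array([.7142,-.2156])
# from end edge/long edges: cradle origin = end - 225 along u, mid line
mid=np.array([.5,(-.2856-.1771)/2]);
s_end=(end-mid)@u; o=mid+u*(s_end-.225);print("origin from plate",o)
for nm,P in(("groove",g),("padtop",pt),("padbot",pb),("top view plate",np.array([[.5216,-.2294]]))):
    print(nm,[(round((p[:2]-o)@u*1000,1),round((p[:2]-o)@n*1000,1)) for p in P])
E
```

```text
groove [[0.4058, -0.2373, 0.0436], [0.4294, -0.2357, 0.0436], [0.5725, -0.226, 0.0436], [0.6004, -0.2241, 0.0436]]
pad [[ 0.62433367 -0.24173084  0.082     ]
 [ 0.62160558 -0.20180494  0.082     ]] [[ 0.62517981 -0.24249182  0.042     ]
 [ 0.62239326 -0.20168467  0.042     ]]
origin from plate [ 0.48979889 -0.23204544]
groove [(np.float64(-84.1), np.float64(0.5)), (np.float64(-60.5), np.float64(0.4)), (np.float64(82.9), np.float64(0.4)), (np.float64(110.9), np.float64(0.4))]
padtop [(np.float64(133.6), np.float64(-18.8)), (np.float64(133.6), np.float64(21.2))]
padbot [(np.float64(134.4), np.float64(-19.6)), (np.float64(134.4), np.float64(21.3))]
top view plate [(np.float64(31.9), np.float64(0.5))]
```

```bash
python3 - <<'E'
from h import *
goal([.5016,.1613,.21],183.4)
E
```

```text
move [ -8.4 389.6  36.6] [-0.06  0.    0.5 ]
```

carry_out(moves=[-8, 390, 37, 0, 0, 0.5, -8, 390, 37, 0, 0, 0.5, -8, 390, 37, 0, 0, 0.5, -8, 390, 37, 0, 0, 0.5, -8, 390, 37, 0, 0, 0.5, -8, 390, 37, 0, 0, 0.5, -8, 390, 37, 0, 0, 0.5, -8, 390, 37, 0, 0, 0.5, -8, 390, 37, 0, 0, 0.5, -8, 390, 37, 0, 0, 0.5])

```text
clock: 3.58
tool_pos: [0.5015, 0.1603, 0.2099]
orientation: [-0.09, 3.14, -0.002]
wrist_force: [0.3, -1.2, -0.7]
grip_width: 0.704
```

```bash
python3 - <<'E'
from h import *
s=manip.read_state();im=read_camera("wrist");cv2.imwrite("pics/w2.png",im);np.save("w2.npy",np.r_[s["tool_pos"],s["orientation"]])
print(s["clock"],s["tool_pos"],s["qvel"].round(3),s["wrist_force"],s["grip_width"])
E
```

```text
3.575 [0.50152778 0.16026039 0.20987208] [-0.     0.002  0.     0.002 -0.001  0.003] [ 0.32743768 -1.24374281 -0.65564451] 0.7038603173773603
```

View pics/w2.png

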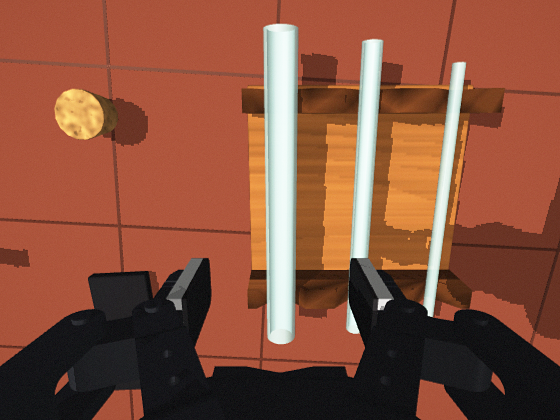

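The widest tube runs from about (281,27) to (280,338) and the other two pieces are to its right. I'll measure its edges.

```bash
python3 - <<'E'
from h import *
im=cv2.imread("pics/w2.png");v=np.load("w2.npy");K,T=cam("wrist",dict(tool_pos=v[:3],orientation=v[3:]))
hsv=cv2.cvtColor(im,cv2.COLOR_BGR2HSV)
m=cv2.inRange(hsv,(60,0,120),(115,120,255)); m[:,:255]=0;m[:,310:]=0
n,l,st,c=cv2.connectedComponentsWithStats(m);i=1+st[1:,4].argmax();print(st[i]);m=(l==i)
e=[]
for r in range(40,325,5):
    xs=np.where(m[r])[0]; e.append(((xs[0]+xs[-1])/2,r))
w=ray(K,T,e,.055);f=np.polyfit(w[:,0],w[:,1],1)
print("yaw",np.degrees(np.arctan(f[0])),"y at .5",np.polyval(f,.5),np.std(w[:,1]-np.polyval(f,w[:,0])))
for z in(.039,.052,.065): print(z,ray(K,T,[(281,st[i][1]),(280,st[i][1]+st[i][3])],z).round(4).tolist())
E
```

```text
[ 264   24   34  320 9353]
yaw 3.3738568624360536 y at .5 0.16141405526272384 0.00035904440285035105
0.039 [[0.3663, 0.1543, 0.039], [0.6515, 0.17, 0.039]]
0.052 [[0.3692, 0.1544, 0.052], [0.642, 0.1694, 0.052]]
0.065 [[0.3722, 0.1546, 0.065], [0.6325, 0.1689, 0.065]]
```

```bash
python3 - <<'E'
from h import *
goal([.502,.1615,.050],183.4)
E
```

```text
move [ -0.5   1.4 159.8] [-0.08  0.02 -0.12]
```

carry_out(moves=[-0.5, 1.4, 30, 0, 0, 0, -0.5, 1.4, 60, 0, 0, 0, -0.5, 1.4, 90, 0, 0, 0, -0.5, 1.4, 115, 0, 0, 0, -0.5, 1.4, 135, 0, 0, 0, -0.5, 1.4, 150, 0, 0, 0, -0.5, 1.4, 160, 0, 0, 0, -0.5, 1.4, 160, 0, 0, 0, -0.5, 1.4, 160, 0, 0, 0])

```text
clock: 4.75
tool_pos: [0.5027, 0.1616, 0.0506]
orientation: [-0.09, 3.139, -0.002]
wrist_force: [-0.1, -0.1, 0.0]
grip_width: 0.703
```

```bash
python3 - <<'E'
from h import *
goal([.502,.1615,.050],183.4)
s=manip.read_state();print(s["wrist_force"],s["tool_pos"]);cv2.imwrite("pics/w3.png",read_camera("wrist"))
E
```

```text
move [ 0.7 -0.1  0.6] [-0.07  0.09 -0.12]
[-0.07207988 -0.08619215  0.01771811] [0.50268783 0.16162222 0.05058433]
```

View pics/w3.png

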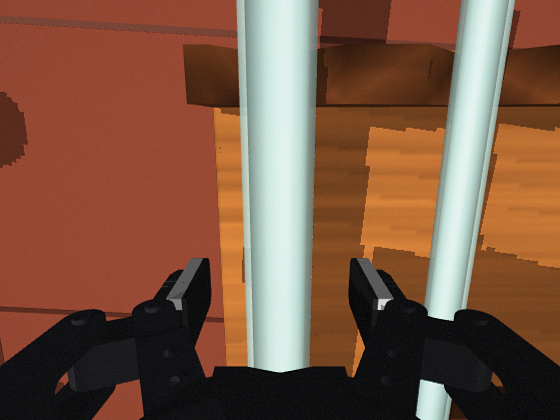

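The wide tube sits centred between the pads at column 280, and the narrow tube at about (450,300) is clear of the right finger. Closing now.

carry_out(moves=[0, 0, 0.6, 0, 0, 0, 0, 0, 0.6, 0, 0, 0, 0, 0, 0.6, 0, 0, 0, 0, 0, 0.6, 0, 0, 0, 0, 0, 0.6, 0, 0, 0, 0, 0, 0.6, 0, 0, 0, 0, 0, 0.6, 0, 0, 0, 0, 0, 0.6, 0, 0, 0], grip=15)

```text
clock: 5.8
tool_pos: [0.5033, 0.1611, 0.0508]
orientation: [-0.09, 3.137, -0.003]
wrist_force: [-1.5, -4.3, 6.2]
grip_width: 0.285
```

carry_out(moves=[0, 0, -8, 0, 0, 0, 0, 0, -20, 0, 0, 0, 0, 0, -40, 0, 0, 0, 0, 0, -70, 0, 0, 0, 0, 0, -105, 0, 0, 0, 0, 0, -140, 0, 0, 0, 0, 0, -165, 0, 0, 0, 0, 0, -170, 0, 0, 0, 0, 0, -170, 0, 0, 0])

```text
clock: 6.92
tool_pos: [0.5026, 0.1616, 0.2207]
orientation: [-0.091, 3.137, -0.003]
wrist_force: [0.8, -0.1, -1.1]
grip_width: 0.285
```

```bash
python3 - <<'E'
from h import *
goal([.475,-.2325,.20],183.9)
s=manip.read_state();print(s["wrist_force"],s["moment"],s["tool_pos"],s["grip_width"]);np.save("w4.npy",np.r_[s["tool_pos"],s["orientation"]]);cv2.imwrite("pics/w4.png",read_camera("wrist"));cv2.imwrite("pics/s4.png",read_camera("side"))
E
```

```text
move [  50.3 -391.8   21.3] [-0.11  0.16 -0.59]
[ 0.8497653  -0.10661848 -1.12664013] [ 0.00686483  0.0410326  -0.00108529] [0.50258479 0.16159905 0.22066674] 0.28535226180633894
```

View pics/w4.png

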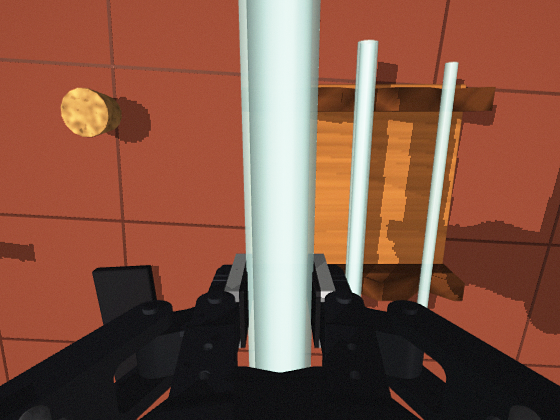

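View pics/s4.png

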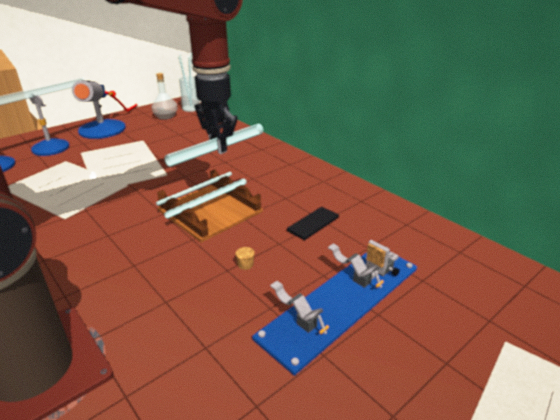

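The tube hangs centred and level in the jaws, and the other two pieces are still in the rack. Carrying it over the cradle.

carry_out(moves=[4, -25, 0, 0, 0, 0, 10, -75, 0, 0, 0, 0, 16, -130, 5, 0, 0, -0.3, 23, -185, 10, 0, 0, -0.5, 30, -240, 15, 0, 0, -0.6, 38, -300, 21, 0, 0, -0.6, 44, -350, 21, 0, 0, -0.6, 50, -380, 21, 0, 0, -0.6, 50, -392, 21, 0, 0, -0.6, 50, -392, 21, 0, 0, -0.6])

```text
clock: 8.28
tool_pos: [0.4743, -0.2327, 0.1983]
orientation: [0.105, -3.139, 0.001]
wrist_force: [0.1, -0.3, -0.9]
grip_width: 0.284
```

```bash
python3 - <<'E'
from h import *
s=manip.read_state();print(s["clock"],s["wrist_force"],s["moment"],s["tool_pos"],s["grip_width"]);np.save("w5.npy",np.r_[s["tool_pos"],s["orientation"]]);
for c in("wrist","top"):cv2.imwrite(f"pics/{c}5.png",read_camera(c))
goal([.4748,-.2325,.085],183.9)
E
```

```text
8.275 [ 0.13162312 -0.31770587 -0.89339357] [0.00440189 0.03334226 0.01972933] [ 0.47429988 -0.23274473  0.19829077] 0.28409142636139784
move [ -0.2  -0.7 113.7] [-0.06 -0.02  0.05]
```

View pics/wrist5.png

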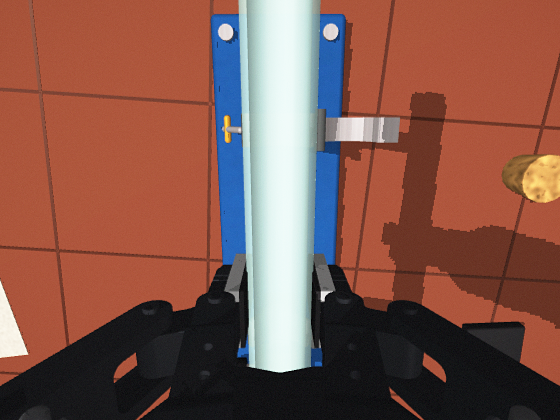

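View pics/top5.png

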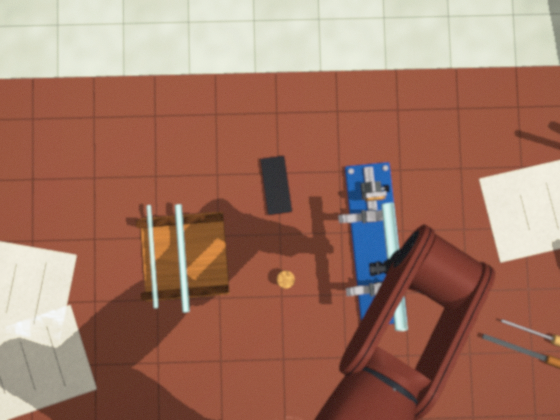

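```bash
python3 - <<'E'
from h import *
im=cv2.imread("pics/top5.png");K,T=cam("top")
hsv=cv2.cvtColor(im,cv2.COLOR_BGR2HSV)
m=cv2.inRange(hsv,(70,15,120),(110,255,255)); m[:,:380]=0;m[:,410:]=0;m[:195]=0;m[335:]=0
n,l,st,c=cv2.connectedComponentsWithStats(m)
for i in range(1,n):
    if st[i,4]>60:
        ys,xs=np.where(l==i); r=cv2.minAreaRect(np.c_[xs,ys].astype(np.float32)); b=cv2.boxPoints(r)
        b=b[np.argsort(b[:,1])]; e=np.array([b[:2].mean(0),b[2:].mean(0)]); w=ray(K,T,e,.2)
        print(st[i],r,w.round(4).tolist())
E
```

```text
[380 195  19  67 953] ((389.0, 228.0), (66.0, 18.0), 90.0) [[0.6197, -0.2274, 0.2], [0.483, -0.2219, 0.2]]
[391 298  16  32 303] ((398.5, 313.5), (31.0, 15.0), 90.0) [[0.4068, -0.2384, 0.2], [0.3438, -0.2358, 0.2]]
```

carry_out(moves=[0, -0.7, 25, 0, 0, 0, 0, -0.7, 55, 0, 0, 0, 0, -0.7, 80, 0, 0, 0, 0, -0.7, 100, 0, 0, 0, 0, -0.7, 113, 0, 0, 0, 0, -0.7, 113, 0, 0, 0, 0, -0.7, 113, 0, 0, 0])

```text
clock: 9.25
tool_pos: [0.4753, -0.2326, 0.0866]
orientation: [-0.109, 3.139, -0.003]
wrist_force: [1.2, 0.9, -0.3]
grip_width: 0.283
```

```bash
python3 - <<'E'
from h import *
s=manip.read_state();print(s["clock"],s["wrist_force"],s["moment"],s["tool_pos"],s["grip_width"])
goal([.4748,-.2325,.065],183.9)
for c in("wrist","side"):cv2.imwrite(f"pics/{c}6.png",read_camera(c))
im=cv2.imread("pics/side6.png")
cv2.imwrite("pics/side6z.png",cv2.resize(im[180:380,230:450],None,fx=2.7,fy=2.7,interpolation=cv2.INTER_CUBIC))
E
```

```text
9.25 [ 1.1864248   0.88038045 -0.2992673 ] [-0.0013113  -0.01388919  0.01278577] [ 0.47527844 -0.23255257  0.0865534 ] 0.28288703162106826
move [ 0.5  0.1 21.6] [-0.11  0.04  0.07]
```

View pics/side6z.png

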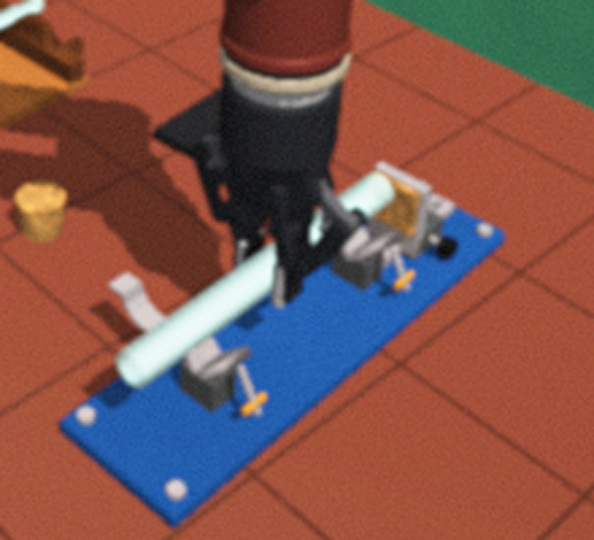

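View pics/wrist6.png

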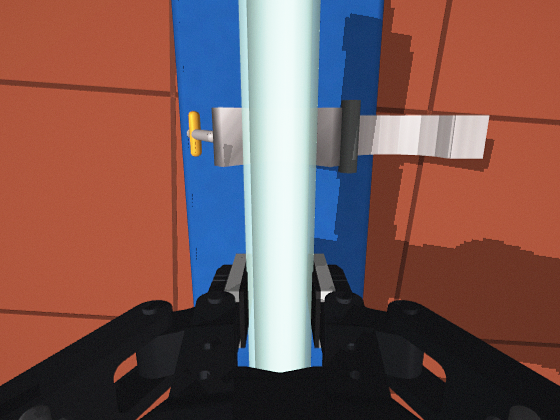

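The tube is above both rests. The rear rest is centred at about column 278 and the tube at about 281, so the tube is roughly 1 mm towards +y. I'll lower it gently and watch the force.

carry_out(moves=[0, -0.8, 6, 0, 0, 0, 0, -0.8, 13, 0, 0, 0, 0, -0.8, 18, 0, 0, 0, 0, -0.8, 21, 0, 0, 0, 0, -0.8, 22, 0, 0, 0, 0, -0.8, 22, 0, 0, 0])

```text
clock: 10.1
tool_pos: [0.4755, -0.2337, 0.0648]
orientation: [-0.108, 3.138, -0.004]
wrist_force: [0.2, -0.5, -0.5]
grip_width: 0.285
```

```bash
python3 - <<'E'
from h import *
s=manip.read_state();print(s["clock"],s["wrist_force"],s["moment"],s["tool_pos"],s["grip_width"])
goal([.4748,-.2325,.062],183.9)
im=read_camera("wrist");cv2.imwrite("pics/w7.png",im)
E
```

```text
10.1 [ 0.19921181 -0.49679492 -0.46015893] [-0.02791628  0.02973806  0.02917508] [ 0.47546736 -0.23373443  0.06475715] 0.2854016930517001
move [0.6 1.3 2.8] [-0.13  0.07  0.05]
```

View pics/w7.png

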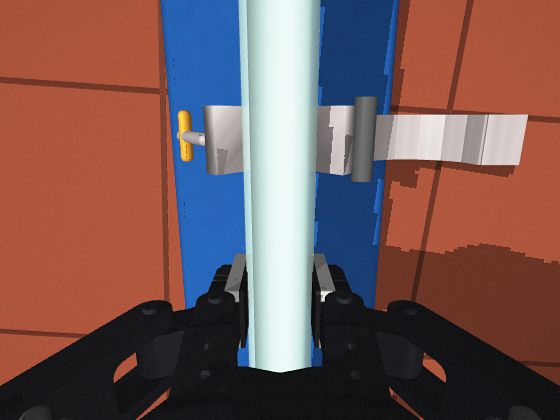

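carry_out(moves=[0, 0, 1, 0, 0, 0, 0, 0, 2, 0, 0, 0, 0, 0, 2, 0, 0, 0, 0, 0, 2, 0, 0, 0])

```text
clock: 10.65
tool_pos: [0.4755, -0.2338, 0.0629]
orientation: [-0.108, 3.138, -0.004]
wrist_force: [0.2, 0.1, -1.1]
grip_width: 0.283
```

```bash
python3 - <<'E'
from h import *
s=manip.read_state();print(s["clock"],s["wrist_force"],s["moment"],s["tool_pos"],s["grip_width"])
E
```

```text
10.65 [ 0.22538869  0.12873337 -1.11685309] [ 0.03231474 -0.03265039  0.01801592] [ 0.47553232 -0.23376857  0.06288707] 0.28323421187763487
```

carry_out(moves=[0, 0, 0.5, 0, 0, 0, 0, 0, 1, 0, 0, 0, 0, 0, 1, 0, 0, 0])

```text
clock: 11.02
tool_pos: [0.4755, -0.2337, 0.0618]
orientation: [-0.108, 3.138, -0.004]
wrist_force: [-0.2, -0.5, -1.4]
grip_width: 0.287
```

```bash
python3 - <<'E'
from h import *
s=manip.read_state();print(s["clock"],s["wrist_force"],s["moment"],s["tool_pos"],s["grip_width"])
E
```

```text
11.025 [-0.15673983 -0.47518893 -1.39327391] [-0.01732598  0.0100964   0.00386722] [ 0.47546989 -0.23374225  0.06181999] 0.28696715344395607
```

carry_out(moves=[0, 0, 0.5, 0, 0, 0, 0, 0, 0.8, 0, 0, 0, 0, 0, 0.8, 0, 0, 0])

```text
clock: 11.4
tool_pos: [0.4755, -0.2338, 0.061]
orientation: [-0.108, 3.138, -0.004]
wrist_force: [0.6, 0.4, -1.4]
grip_width: 0.284
```

```bash
python3 - <<'E'
from h import *
s=manip.read_state();print(s["clock"],s["wrist_force"],s["moment"],s["tool_pos"],s["grip_width"])
E
```

```text
11.4 [ 0.56442168  0.38248205 -1.37214839] [ 0.00855729 -0.002597   -0.00820524] [ 0.47550629 -0.23378934  0.06103121] 0.2842421485675354
```

carry_out(moves=[0, 0, 0.5, 0, 0, 0, 0, 0, 0.8, 0, 0, 0, 0, 0, 0.8, 0, 0, 0])

```text
clock: 11.78
tool_pos: [0.4756, -0.2339, 0.0605]
orientation: [-0.108, 3.138, -0.004]
wrist_force: [-1.9, -0.7, 2.9]
grip_width: 0.285
```

```bash
python3 - <<'E'
from h import *
s=manip.read_state();print(s["clock"],s["wrist_force"],s["moment"],s["tool_pos"],s["grip_width"])
E
```

```text
11.775 [-1.93087322 -0.72043158  2.91917666] [ 0.08184715  0.15345059 -0.0596418 ] [ 0.47562293 -0.23390452  0.06053064] 0.2847870417211883
```

carry_out(moves=[0, 0, 0.3, 0, 0.1, 0, 0, 0, 0.5, 0, 0.15, 0, 0, 0, 0.5, 0, 0.15, 0])

```text
clock: 12.15
tool_pos: [0.4756, -0.2339, 0.0605]
orientation: [0.108, -3.138, 0.004]
wrist_force: [-2.8, 1.8, 6.2]
grip_width: 0.287
```

```bash
python3 - <<'E'
from h import *
s=manip.read_state();print(s["clock"],s["wrist_force"],s["moment"],s["tool_pos"],s["grip_width"])
goal([.4748,-.2325,.060],183.9)
E
```

```text
12.15 [-2.7632591   1.79423758  6.15150554] [ 0.19807291  0.44681676 -0.09253607] [ 0.47564792 -0.2339307   0.06051047] 0.2873180072409909
move [0.7 1.5 0.5] [-0.15 -0.08  0.05]
```

carry_out(moves=[0, 0, 0, 0, 0.2, 0, 0, 0, 0, 0, 0.4, 0, 0, 0, 0, 0, 0.4, 0, 0, 0, 0, 0, 0.4, 0])

```text
clock: 12.65
tool_pos: [0.4756, -0.2339, 0.0605]
orientation: [0.108, -3.131, 0.004]
wrist_force: [-2.1, 0.5, 4.3]
grip_width: 0.289
```

```bash
python3 - <<'E'
from h import *
s=manip.read_state();print(s["clock"],s["wrist_force"],s["moment"],s["tool_pos"],s["grip_width"])
goal([.4748,-.2325,.060],183.9)
E
```

```text
12.65 [-2.05961605  0.49004333  4.28247322] [ 0.15798969  0.20181813 -0.08204905] [ 0.4756172  -0.23391579  0.06052353] 0.28924471650162153
move [0.7 1.5 0.5] [-0.14 -0.48  0.06]
```

carry_out(moves=[0, 0, -0.1, 0, 0.1, 0, -1, 0, -0.2, 0, 0.2, 0, -2.5, 0, -0.2, 0, 0.2, 0, -4, 0, -0.2, 0, 0.2, 0, -6, 0, -0.2, 0, 0.2, 0, -8, 0, -0.2, 0, 0.2, 0, -9, 0, -0.2, 0, 0.2, 0, -10, 0, -0.2, 0, 0.2, 0, -10, 0, -0.2, 0, 0.2, 0])

```text
clock: 13.78
tool_pos: [0.4858, -0.2332, 0.0606]
orientation: [0.108, -3.128, 0.005]
wrist_force: [0.1, -0.1, 0.3]
grip_width: 0.288
```

```bash
python3 - <<'E'
from h import *
s=manip.read_state();print(s["clock"],s["wrist_force"],s["moment"],s["tool_pos"],s["grip_width"])
goal([.4748,-.2325,.060],183.9)
c="side";cv2.imwrite(f"pics/{c}8.png",read_camera(c))
cv2.imwrite("pics/w8.png",read_camera("wrist"))
im=cv2.imread("pics/side8.png")
cv2.imwrite("pics/side8z.png",cv2.resize(im[220:370,260:430],None,fx=4,fy=4,interpolation=cv2.INTER_CUBIC)[:, :680])
E
```

```text
13.775 [ 0.09820026 -0.07018365  0.30194245] [ 0.00379016 -0.178233   -0.01432858] [ 0.48577059 -0.23322991  0.06064631] 0.28753071220797893
move [10.9  1.5  0.8] [-0.15 -0.66  0.06]
```

View pics/side8z.png

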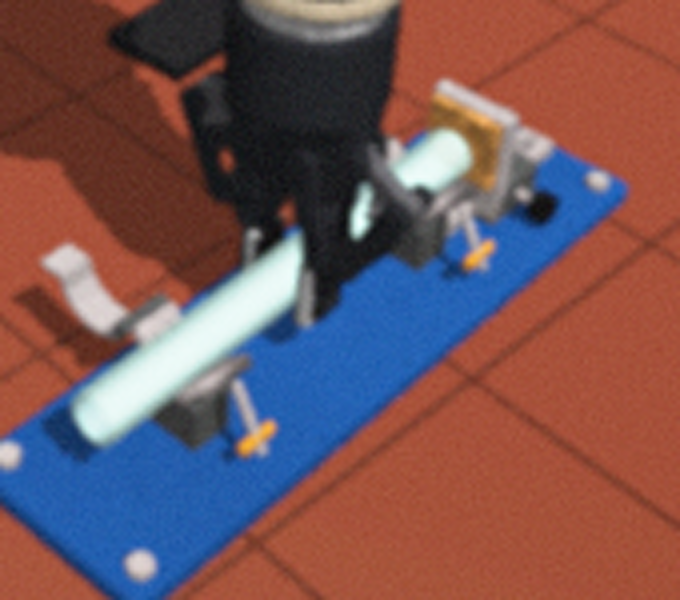

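View pics/w8.png

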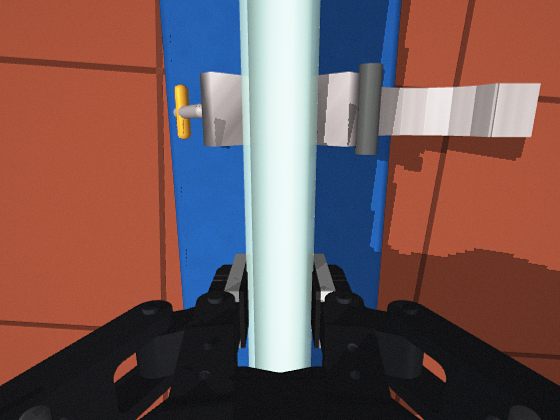

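The tube lies over both rests with its end about 9 mm short of the pad. The moment says the front rest carries it now, so I'll take back a little pitch and slide on slowly.

carry_out(moves=[-0.5, 0, 0.1, 0, -0.15, 0, -1.5, 0, 0.1, 0, -0.15, 0, -2.5, 0, 0.1, 0, -0.15, 0, -3.5, 0, 0.1, 0, -0.15, 0, -4.5, 0, 0.1, 0, -0.15, 0, -5, 0, 0.1, 0, -0.15, 0, -5, 0, 0.1, 0, -0.15, 0])

```text
clock: 14.75
tool_pos: [0.4908, -0.2329, 0.0605]
orientation: [0.108, -3.131, 0.004]
wrist_force: [-1.5, -0.2, 1.5]
grip_width: 0.285
```

```bash
python3 - <<'E'
from h import *
s=manip.read_state();print(s["clock"],s["wrist_force"],s["moment"],s["tool_pos"],s["grip_width"])
goal([.4748,-.2325,.060],183.9)
E
```

```text
14.75 [-1.4684641  -0.21047641  1.54319328] [ 0.08571711  0.00610477 -0.04537315] [ 0.4908383  -0.23285797  0.06053665] 0.28454926086501525
move [16.   1.5  0.7] [-0.15 -0.5   0.05]
```

carry_out(moves=[-0.5, 0, 0, 0, 0, 0, -1, 0, 0, 0, 0, 0, -1.5, 0, 0, 0, 0, 0, -2, 0, 0, 0, 0, 0, -2, 0, 0, 0, 0, 0])

```text
clock: 15.38
tool_pos: [0.4929, -0.2327, 0.0606]
orientation: [0.108, -3.131, 0.005]
wrist_force: [-1.7, 0.9, 1.4]
grip_width: 0.287
```

```bash
python3 - <<'E'
from h import *
s=manip.read_state();print(s["clock"],s["wrist_force"],s["moment"],s["tool_pos"],s["grip_width"])
E
```

```text
15.375 [-1.67318419  0.9356568   1.43545811] [ 0.05734175  0.11663701 -0.07206049] [ 0.49292591 -0.23269342  0.06056503] 0.28666933375606113
```

carry_out(moves=[-0.3, 0, 0, 0, 0, 0, -0.6, 0, 0, 0, 0, 0, -0.9, 0, 0, 0, 0, 0, -1.2, 0, 0, 0, 0, 0, -1.2, 0, 0, 0, 0, 0])

```text
clock: 16.0
tool_pos: [0.4942, -0.2326, 0.0606]
orientation: [0.108, -3.131, 0.005]
wrist_force: [-2.9, 1.5, 2.7]
grip_width: 0.289
```

```bash
python3 - <<'E'
from h import *
s=manip.read_state();print(s["clock"],s["wrist_force"],s["moment"],s["tool_pos"],s["grip_width"])
E
```

```text
16.0 [-2.92004473  1.4715011   2.69955759] [0.0669066  0.10907774 0.02160338] [ 0.49415203 -0.23264133  0.0605544 ] 0.2890587892475254
```

carry_out(moves=[-0.2, 0, -0.1, 0, 0, 0, -0.4, 0, -0.1, 0, 0, 0, -0.6, 0, -0.1, 0, 0, 0, -0.8, 0, -0.1, 0, 0, 0, -0.8, 0, -0.1, 0, 0, 0])

```text
clock: 16.62
tool_pos: [0.4947, -0.2326, 0.0606]
orientation: [0.108, -3.131, 0.004]
wrist_force: [-2.6, -0.7, 2.9]
grip_width: 0.284
```

```bash
python3 - <<'E'
from h import *
s=manip.read_state();print(s["clock"],s["wrist_force"],s["moment"],s["tool_pos"],s["grip_width"])
E
```

```text
16.625 [-2.60498533 -0.71309312  2.90929808] [-0.10360326  0.39381623 -0.02040044] [ 0.49470087 -0.23257561  0.0605762 ] 0.28446039924064526
```

carry_out(moves=[-0.3, 0, 0, 0, 0, 0, -0.6, 0, 0, 0, 0, 0, -0.6, 0, 0, 0, 0, 0])

```text
clock: 17.0
tool_pos: [0.4947, -0.2326, 0.0605]
orientation: [0.108, -3.129, 0.004]
wrist_force: [-6.3, -0.7, 3.3]
grip_width: 0.285
```

```bash
python3 - <<'E'
from h import *
s=manip.read_state();print(s["clock"],s["wrist_force"],s["moment"],s["tool_pos"],s["grip_width"])
c="side";im=read_camera(c);cv2.imwrite(f"pics/{c}9.png",im)
cv2.imwrite("pics/side9z.png",cv2.resize(im[220:320,340:430],None,fx=6,fy=6,interpolation=cv2.INTER_CUBIC))
E
```

```text
17.0 [-6.31140123 -0.65149563  3.3301605 ] [-0.04711381  0.72903017 -0.04622628] [ 0.49470779 -0.23259338  0.06053603] 0.2853184118413977
```

View pics/side9z.png

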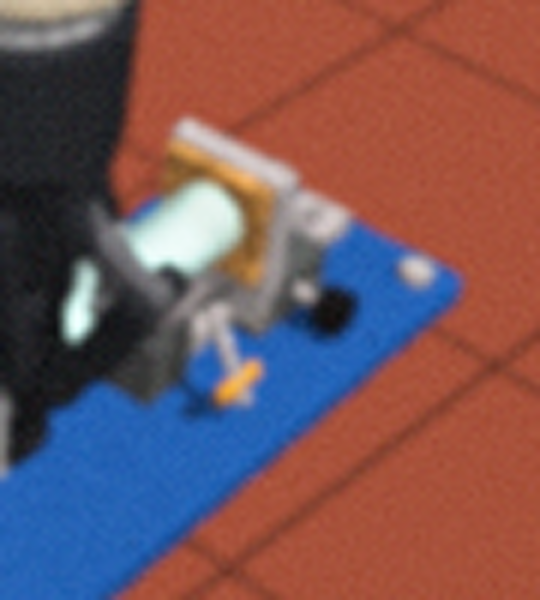

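The tube has reached the pad: TCP x holds at 0.4947 and the force is rising, and the side view shows the end against the cork. I'll ease the downward load and increase the push.

carry_out(moves=[-0.6, 0, -0.2, 0, 0, 0, -0.8, 0, -0.3, 0, 0, 0, -0.8, 0, -0.3, 0, 0, 0, -0.8, 0, -0.3, 0, 0, 0])

```text
clock: 17.55
tool_pos: [0.4947, -0.2326, 0.0605]
orientation: [0.108, -3.128, 0.004]
wrist_force: [-5.6, -0.9, 1.8]
grip_width: 0.281
```

```bash
cat > r.py <<'E'
from h import *
F=[];M=[]
for i in range(4):
    s=manip.read_state();F.append(s["wrist_force"]);M.append(s["moment"]); 
    if i<3: read_camera("side")
print(s["clock"],np.mean(F,0).round(2),np.std(F,0).round(2),np.mean(M,0).round(3),s["tool_pos"].round(5),s["grip_width"])
u=np.array([np.cos(np.radians(3.9)),np.sin(np.radians(3.9)),0]);print("push",-np.mean(F,0)@u); goal([.4748,-.2325,.06],183.9)
E
python3 r.py
```

```text
17.7 [-5.82 -0.76  2.33] [0.61 0.2  0.41] [-0.168  0.734 -0.031] [ 0.49467 -0.23254  0.06053] 0.28464785117345504
push 5.859071857634061
move [19.8  1.4  0.8] [-0.11 -0.7   0.06]
```

carry_out(moves=[-1, 0, -0.4, 0, -0.1, 0, -1.2, 0, -0.5, 0, -0.15, 0, -1.3, 0, -0.5, 0, -0.15, 0, -1.3, 0, -0.5, 0, -0.15, 0])

```text
clock: 18.2
tool_pos: [0.4947, -0.2326, 0.0605]
orientation: [0.108, -3.127, 0.003]
wrist_force: [-7.2, -1.5, 3.5]
grip_width: 0.286
```

```bash
python3 r.py
```

```text
18.35 [-7.06 -1.68  3.05] [0.26 0.34 0.33] [-0.284  0.956 -0.075] [ 0.49471 -0.23256  0.06053] 0.2811358118989212
push 7.161182106235663
move [19.8  1.4  0.8] [-0.09 -0.71  0.07]
```

carry_out(moves=[-1.4, -0.1, -0.7, 0, -0.1, 0, -1.6, -0.2, -0.9, 0, -0.15, 0, -1.7, -0.2, -1, 0, -0.15, 0, -1.7, -0.2, -1, 0, -0.15, 0])

```text
clock: 18.85
tool_pos: [0.4947, -0.2325, 0.0606]
orientation: [0.108, -3.126, 0.002]
wrist_force: [-8.3, -1.6, 0.2]
grip_width: 0.284
```

```bash
python3 r.py
```

```text
19.0 [-7.93 -1.8   0.97] [0.31 0.4  0.6 ] [-0.342  1.009 -0.104] [ 0.49472 -0.2325   0.0606 ] 0.28376123826298794
push 8.02998552415487
move [19.9  1.4  0.9] [-0.03 -0.76  0.07]
```

carry_out(moves=[-1.8, -0.3, -1, 0, -0.2, 0, -1.9, -0.4, -1, 0, -0.3, 0, -2, -0.4, -1, 0, -0.35, 0, -2, -0.4, -1, 0, -0.35, 0])

```text
clock: 19.5
tool_pos: [0.4947, -0.2325, 0.0606]
orientation: [0.108, -3.128, -0.001]
wrist_force: [-8.9, -1.5, 1.8]
grip_width: 0.288
```

```bash
python3 r.py
```

```text
19.65 [-8.7  -1.79  2.2 ] [0.15 0.46 0.35] [-0.249  1.194 -0.066] [ 0.49474 -0.23253  0.06056] 0.28611047925290384
push 8.797285049296745
move [19.9  1.4  0.8] [ 0.05 -0.66  0.07]
```

carry_out(moves=[-2.1, -0.6, -1.1, 0.1, -0.35, 0, -2.3, -0.8, -1.2, 0.2, -0.35, 0, -2.4, -0.8, -1.3, 0.2, -0.35, 0, -2.4, -0.8, -1.3, 0.2, -0.35, 0])

```text
clock: 20.15
tool_pos: [0.4947, -0.2325, 0.0605]
orientation: [0.109, -3.129, 0.001]
wrist_force: [-9.4, -0.7, 2.1]
grip_width: 0.287
```

```bash
python3 r.py
```

```text
20.3 [-9.46 -0.44  2.15] [0.36 0.44 0.41] [-0.067  1.343 -0.062] [ 0.49474 -0.23256  0.06054] 0.287494479567069
push 9.469642020816405
move [19.9  1.4  0.8] [-0.03 -0.61  0.08]
```

carry_out(moves=[-2.5, -0.8, -1.4, 0.15, -0.35, 0, -2.8, -0.8, -1.6, 0.15, -0.35, 0, -2.9, -0.8, -1.7, 0.15, -0.35, 0, -2.9, -0.8, -1.7, 0.15, -0.35, 0])

```text
clock: 20.8
tool_pos: [0.4947, -0.2325, 0.0606]
orientation: [0.109, -3.129, 0.002]
wrist_force: [-11.6, -1.3, 0.8]
grip_width: 0.287
```

```bash
python3 r.py
```

```text
20.95 [-10.73  -1.58   0.78] [0.75 0.33 0.11] [-0.224  1.479 -0.095] [ 0.49472 -0.23256  0.06057] 0.28361278934488454
push 10.814800978181683
move [19.9  1.4  0.8] [-0.04 -0.62  0.08]
```

The push is about 10.8 N at the wrist with only light load on the rests. I'll hold this exact target for over 3 s using camera calls and monitor the force.

```bash
python3 - <<'E'
from h import *
F=[];P=[];t0=manip.read_state()["clock"]
for i in range(80):
    im=read_camera(["side","wrist","top"][i%3]); s=manip.read_state();F.append(s["wrist_force"]);P.append(s["tool_pos"])
    if i>=77: cv2.imwrite(f"pics/end{i%3}.png",im)
F=np.array(F);u=np.array([np.cos(np.radians(3.9)),np.sin(np.radians(3.9)),0]);p=-F@u
print(s["clock"]-t0,[p[i:i+16].mean().round(2) for i in range(0,80,16)],p.std(),p.min(),p.max(),F[:,1:].mean(0),F[-16:,1:].mean(0),np.ptp(P,0)*1000,s["grip_width"],s["moment"])
a=cv2.imread("pics/end0.png");z=cv2.resize(a[220:370,260:430],(560,494),interpolation=cv2.INTER_CUBIC)
cv2.imwrite("pics/endz.png",z)
E
```

```text
4.0 [np.float64(10.66), np.float64(10.8), np.float64(10.69), np.float64(10.74), np.float64(10.81)] 0.4434748606797699 9.599509603574507 11.78621928327693 [-1.5399102   0.86898563] [-1.58480757  1.00098192] [0.0578405  0.05344418 0.06430841] 0.287540902475575 [-0.2081702   1.50983547 -0.10613874]
```

View pics/endz.png

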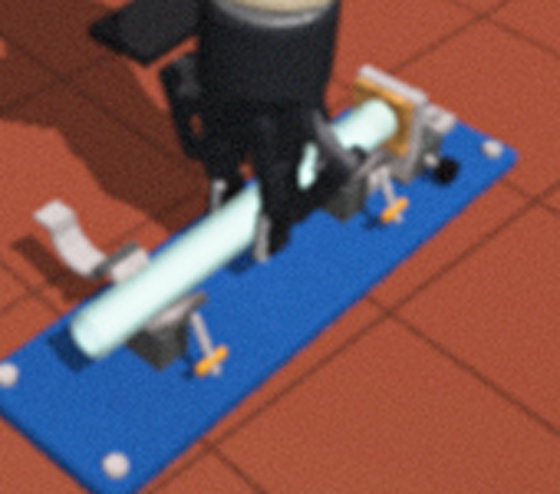

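View pics/end1.png

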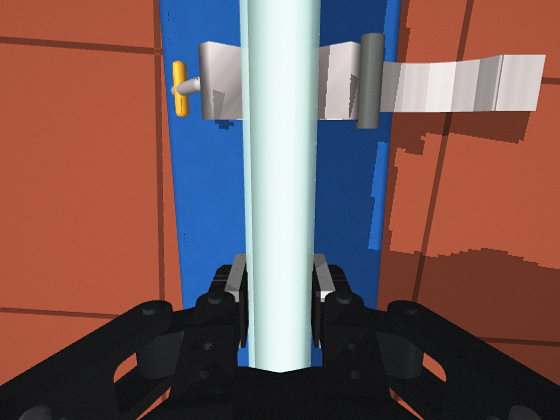

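View pics/end2.png

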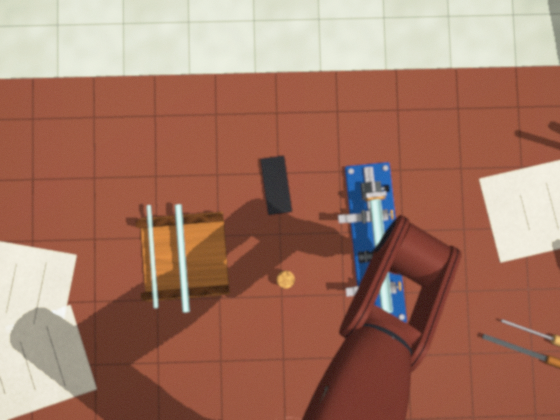

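The final views show three things:
- The tube is in both rests with its end on the cork.
- The rod and the narrow tube are still in the rack.
- The slab at (276,185) and the stopper at (286,280) have not moved.

The push held steady for 4 s, so I'm handing the job in.

```bash
python3 - <<'E'
from station import manip
s=manip.read_state();print(s["clock"],s["wrist_force"],s["grip_width"]);print(manip.job_done())
E
```

```text
24.95 [-9.50245178 -1.75053071  1.10319035] 0.287540902475575
the job is handed in; nothing more can be done
None
```

I took the 26 mm tube from the rack, laid it in both V-rests of the cradle, and slid it slowly up to the cork pad. The job was handed in at about 25 s of the 54 s allowed, with the arm still gripping and pushing.

- **Push:** over a 4 s hold the push along the tube line averaged about 10.7 N at the wrist, ranging from 9.6 to 11.8 N, and the tool moved less than 0.07 mm. The net load on the rests was only about 2 N, so I estimate about 10 N reaches the pad. I could not measure the pad force directly.
- **Contact with the stop:** the last millimetres were taken in steps of 0.2–0.3 mm, and the highest push at first contact was about 6 N.
- **Position:** the side and top views show the tube's end on the pad. In the top view the other two glass pieces, the slab and the stopper are where they were.
- **Less certain:** the tool is tilted about 0.6° in pitch and there is about 1.5 N of sideways force. The moment readings suggest both rests carry the tube, but a gap of a few tenths of a millimetre at one rest can't be ruled out from the images.

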